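# Snap the honeycomb grid into the snoot

### The arm

A 7-joint arm with a two-finger parallel gripper is mounted at the origin on the work surface. World frame = base frame: x ahead of the robot, y to its left, z up, the work surface at z = 0. Lengths are in m, angles in rad, forces in N, time in s.
With the tool pointing down it reaches from about 0.425 to 1.025 m from the base axis. Payload 9.4 kg.
Tool frame: the origin (TCP) lies on the centre line of the jaws, within the pads' length; the fingertips stand 14 mm ahead of it and the grasp point (between the pads) lies 5 mm behind it; z points along the fingers, y is the direction in which the jaws open and shut (so a half turn about z gives the same grasp; the last joint's range is limited). The gripper opens to 85 mm and grips with 20 to 120 N. Pads are 22 mm wide; open, the fingers measure 114 mm over their backs; the gripper's body (76 mm by 85 mm) begins 54 mm behind the grasp point. The pads swing forward as they close: fully open they stand 13 mm farther back than shut.
Start: joints at [1.159, 0.599, -0.003, 1.599, 0.002, 0.943, -0.08], TCP at [0.238, -0.685, 0.245] pointing down, gripper open.
Joint ranges: [-2.57, 2.57], [-0.35, 1.97], [-1.29, 1.29], [0.11, 2.56], [-1.05, 4.19], [0.11, 1.86], [-2.63, 2.63]. Speed limits (rad/s): [2.22, 2.22, 3.01, 3.01, 3.14, 3.14, 3.14].

### API

Orientations are given as a unit quaternion [x, y, z, w].
In Python, from plant import arm, vision gives the robot as it stands.
- The arm moves only by the shell command python3 -m creep 'ROWS' [FORCE]. ROWS is JSON, a list of rows, each a list of 5 numbers: the shift along the world's x, y, z in m, then the turn about the world's z in rad, then the closure, from 0 (fully open) to 1 (shut). In form: [[tx, ty, tz, roll, gripper], ...]. A call has 1 to 20 rows; each row is the pose to reach, as a shift and turn from the pose commanded when the call began; what a row does not reach only later rows make up. A row lasts 1/12 s, in which the tool goes at most 41.7 mm and 7.16 degrees, less where a joint would pass 70% of its speed; a pose out of reach is approached as far as the arm can. A call with a gripper value outside its range is refused whole. The fingers move at their own pace and stop on an object; FORCE is the grip in N (left out, the last holds). Time passes only in rows, so rows that repeat a pose let the fingers close. It gives the time, the measured TCP pose, the force and the opening at its end, in the units of the state.
- arm.get_obs(): the state, without advancing time (a new reading comes with each control period).
- vision.get_image(name): name is "scene" or "top"; returns the picture (480x640x3 uint8, blue, green, red); there is no depth.
- vision.calibration(name): a dict with "K" (3x3 intrinsics, pixels), "k1" (the pictures are not rectified: a ray, as slopes to the right and down, at radius r is drawn at 1 + k1 r^2 times it, then the intrinsics apply), "rvec" (rotation vector, rad) and "tvec" (3), from world to camera coordinates, as OpenCV has them. Camera axes: x right, y down, z forward; pixel columns grow to the right and rows downward; lengths in m; the calibration is good to about 2 mm. A picture is of the moment at which its call begins. calibration takes no time and is no camera call.
- arm.close_job(): hands the job in, once; it reports no verdict.
Trained networks look in the newest picture that a camera, given by its name, has taken for a name from the list of things; names that differ only in an ending like _2 or _b are one class to them, and where a whole thing is asked for, a point or a joint stands for the part that bears it (a point fixed in the world has none). Each returns a list of dicts, best first, with "score" (0 to 1); they miss things now and then, are a little off and sometimes report something else, mostly with a low value. They report only what shows in the picture. A call takes as long as a camera call. They do not tell look-alikes from the thing itself.
- vision.silhouettes(camera, query): "pixels" (480x640 bool, what is visible of it) and "box" ([left, top, width, height] in pixels, round what is visible of it).
- vision.landmark_of(camera, query): "xy" ([column, row] in pixels: a listed point, or the origin of a listed thing).
The state is a dict: "t": time; "joints": joint angles; "qd": joint speeds; "effort": joint torques, N m; "ee_pos": TCP position; "ee_rot": TCP orientation; "wrist_force": force on the tool from outside, world axes, zero at the start; "ft_torque": the same for the moment, N m; "grip_width": finger opening in m.
Only numpy, scipy, OpenCV 4.12 (cv2) and the standard library are available. Lean on these libraries where they do the work, as an engineer would, in place of code of your own. Each camera call takes 0.05 s, during which the arm holds its last target.

### The job

Fit the smaller honeycomb grid to the snoot: lift it out of the rack, lay it flat on the counter flange up and let go of it, then take it afresh by the edge of the flange and set it in the snoot's mouth, where it stands proud on the spring clips. With the hand press held in the gripper, not with the fingers, push the grid straight down until it snaps home with its flange on the rim all round, pushing gently (a good 20 N is plenty, never above 45 N). Then stand the press upright on the counter again; the larger grid stays in the rack, and the battery packs and the lens hood stay where they are.

Things in the scene. Friction and masses are not known exactly. Their poses are not given: they have to be found in the camera images.
- grid: The smaller of two honeycomb grids with black rims: a disc 17.5 mm thick, flange 68 mm diameter, 70 g, standing on edge in the rack at first. Origin at its centre (on the axis, mid-thickness). Its x axis is the disc's axis and points out of the flanged front face. Lying flat, flange up, its origin is 8.75 mm above the counter.
- grid_front (a point): Centre of that grid's front face. Going back from here along the axis: flange 68 mm diameter, 4 mm thick; neck 55 mm, 1.5 mm long; cone out to 61 mm over 3 mm; bead 61 mm, 2.5 mm long; lead-in cone from 61 down to 53 mm over the last 6.5 mm to the flat back face. On edge, pinch it front to back, with the pads reaching over 8 mm below its top: its back edge is bevelled.
- big_grid: Bystander: the larger grid, of the same form and thickness, flange 90.6 mm diameter, standing on edge in the rack's other slot. Origin at its centre, x axis out of its flanged face.
- rack: Oak rack fixed to the counter, 66 mm (its x) by 230 mm (its y), origin at the centre of its underside. Two slots 58 mm either side of the origin along y hold the grids on edge, flanges to +x (away from the robot); either grid in either slot. Slot walls 36 mm high over the counter, 20 mm apart. Small grid: centre 50 mm, top 84 mm up; large: centre 63 mm, top 108 mm up.
- snoot: Snoot, fixed: a black steel cone with upright axis, mouth up, locked on a round aluminium plate (128 mm diameter, 8 mm) screwed to the counter. 114 mm diameter at the foot, tapering to 72 mm at 116 mm up and 72 mm from there to the rim, 150 mm up. Bore 65 mm. Origin at the centre of the plate's underside.
- snoot_mouth (a point): Centre of the snoot's mouth at the level of its rim, 150 mm above the counter, z up. A grid let down flange up rests on the three clip noses and stands proud, perhaps a little askew: its origin 2 to 4 mm above this point, the flange up to 9 mm above the rim. Pushed down, at some 5 to 15 N it gives and snaps in; the flange lands on the rim, the grid's origin then 4.75 mm below this point.
- clip0 (a joint): One of three sprung clips 120 degrees apart in the snoot's mouth, each with a round steel nose 2.2 mm below the rim sticking 4 mm into the bore. Value: how far the nose is pushed outwards (m): 0 free, 0.002 as the grid's bead passes, under 0.001 with the grid snapped home.
- press: Hand press, 250 g, standing upright on the counter: flat rubber-faced round foot 64 mm diameter, 12 mm high, and on it an upright oak handle 32 mm square in plan (faces along the body's x and y), reaching 85 mm above the counter. Origin at the centre of the foot's underside, z up.
- battery_a: Bystander: grey battery pack 90 x 54 x 30 mm lying on the counter, origin at the centre of its underside.
- battery_b: Bystander: a second such battery pack, origin at the centre of its underside.
- lens_hood: Bystander: black lens hood, a ring 82 mm across and 57 mm high, standing on the counter; origin at the centre of its underside.
Things that resemble listed ones, but are neither listed nor needed, are in the scene too. Several things have the shape of the snoot; the one meant has the colours described above.

How it is judged:
On the way, in this order (a step that is already met when the one before it is completed fails the run):
1. the smaller grid lies flat on the counter, flange up, let go (angle between grid's own x axis and vertical below 0.1 rad and height (world z) of grid below 0.014 m and contact force between the fingers and grid below 0.1 N and linear speed of grid below 0.03 m/s), for 0.2 s.
2. the grid rests, flange up and standing proud, in the snoot's mouth, let go (angle between grid's own x axis and vertical below 0.3 rad and horizontal distance between grid and snoot_mouth below 0.006 m and z of grid in the frame of snoot_mouth between -0.002 and 0.01 m and contact force between each of the fingers, press and grid below 0.1 N), for 0.2 s.
3. the grid is pushed home by the hand press (contact force between press and grid above 1 N and z of grid in the frame of snoot_mouth below -0.003 m and horizontal distance between grid and snoot_mouth below 0.004 m and angle between grid's own x axis and vertical below 0.06 rad), for 0.05 s.
At the end, for the whole second after the job is handed in: The smaller grid is snapped into the snoot, flange up and on the rim (within 1.75 mm of height, 4 mm sideways, 0.06 rad of tilt), the press stands upright on the counter, the larger grid, battery packs and lens hood are within 30 mm of where they began, all at rest (z of grid in the frame of snoot_mouth between -0.0075 and -0.003 m and horizontal distance between grid and snoot_mouth below 0.004 m and angle between grid's own x axis and vertical below 0.06 rad and linear speed of each of grid, press, big_grid, battery_a, battery_b, lens_hood below 0.02 m/s and angle between press's own z axis and vertical below 0.1 rad and height (world z) of press below 0.006 m and contact force between press and grid below 0.1 N and distance of each of big_grid, battery_a, battery_b, lens_hood from where it was at the start of the episode below 0.03 m); the robot touches nothing.
It fails at once if the press pushes on the grid with more than 45 N (contact force between press and grid above 45 N).
It fails at once if the fingers push the grid home into the mouth (horizontal distance between grid and snoot_mouth below 0.01 m and z of grid in the frame of snoot_mouth between -0.02 and -0.002 m and contact force between the fingers and grid above 2 N).
It fails at once if a bystander is shifted by more than 40 mm (distance of any of big_grid, battery_a, battery_b, lens_hood from where it was at the start of the episode above 0.04 m).
It also fails if it takes over 72 s, if anything falls off the work surface, if the arm or the gripper's body presses on something with over 40 N, if the wrist force passes 120 N, or if a joint passes its speed limit or range.

## Working session

There is one attempt and no reset: what is moved stays moved. The work goes in short steps, Python scripts to look and compute and a shell command to move; the robot and the scene stay as the last step left them, time stands still between calls to the robot, and variables do not carry over. Pictures are saved under pics/ and viewed, and the job is handed in when it is done.

```bash
ls; mkdir -p pics
python3 - <<'E'
from plant import arm, vision
import cv2
for n in ("scene","top"):
    im=vision.get_image(n); cv2.imwrite(f"pics/{n}0.png",im)
    print(n,vision.calibration(n))
print(arm.get_obs())
E
```

```text
pics
scene {'K': array([[521.06420272,   0.        , 310.23102469],
       [  0.        , 521.06420272, 242.47504095],
       [  0.        ,   0.        ,   1.        ]]), 'k1': -0.09701534848409037, 'rvec': array([ 1.67228524,  1.6592603 , -0.7933528 ]), 'tvec': array([-0.0182048 , -0.27286758,  1.60721167])}
top {'K': array([[466.70176527,   0.        , 312.73467181],
       [  0.        , 466.70176527, 243.13113533],
       [  0.        ,   0.        ,   1.        ]]), 'k1': 0.039975362493447686, 'rvec': array([ 2.13076341, -2.19037699,  0.149682  ]), 'tvec': array([-0.00262087,  0.56331535,  1.21283572])}
{'t': 0.1, 'joints': array([ 1.15930649,  0.60005666, -0.00254177,  1.60005371,  0.00182037,
        0.9428958 , -0.07979233]), 'qd': array([-0.00140237,  0.00023862,  0.00128806, -0.0024033 ,  0.0008324 ,
       -0.00173352,  0.00046857]), 'effort': array([ 4.96643872e-03, -7.77995110e+01,  1.56948611e+00, -2.58627319e+01,
        1.25426127e-02,  5.45229879e-03, -1.28095559e-05]), 'ee_pos': array([ 0.23806542, -0.68437308,  0.24449362]), 'ee_rot': array([ 9.86015509e-01,  1.66652084e-01, -1.90294223e-04, -6.79733932e-04]), 'wrist_force': array([ 0.05066468, -0.0095804 , -0.51545934]), 'ft_torque': array([ 0.02300042, -0.01259691, -0.04795927]), 'grip_width': 0.08540618882768918}
```

View pics/scene0.png

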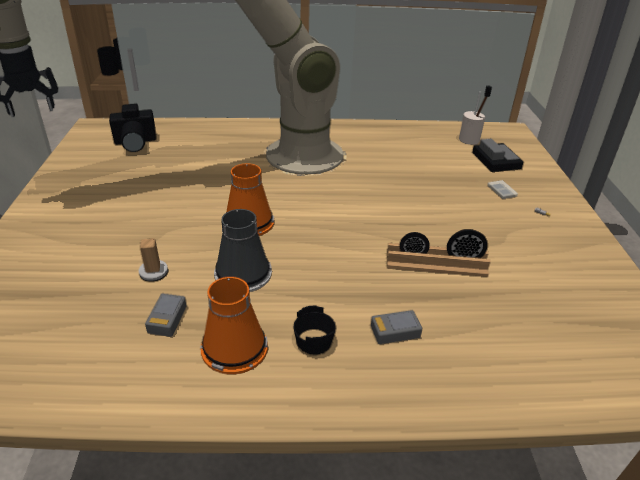

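View pics/top0.png

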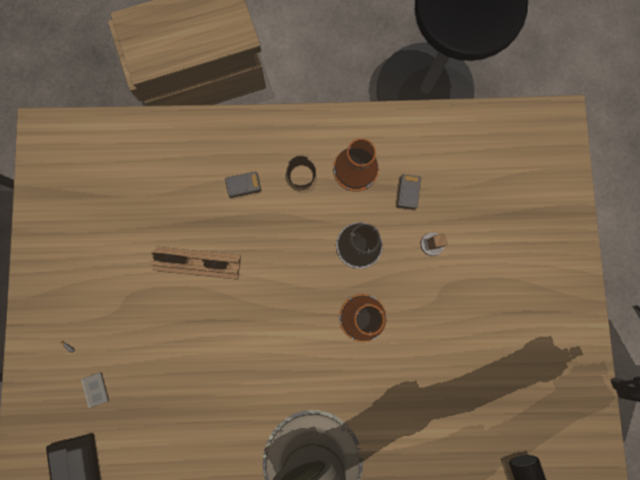

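```bash
cat > h.py <<'E'
import numpy as np, cv2
from plant import arm, vision
C={n:vision.calibration(n) for n in("scene","top")}
def proj(n,P):
    c=C[n];p,_=cv2.projectPoints(np.asarray(P,float).reshape(-1,1,3),c["rvec"],c["tvec"],c["K"],np.array([c["k1"],0,0,0.]));return p[:,0]
def onz(n,uv,z):
    c=C[n];uv=np.asarray(uv,float).reshape(-1,1,2)
    u=cv2.undistortPoints(uv,c["K"],np.array([c["k1"],0,0,0.]))[:,0]
    R=cv2.Rodrigues(c["rvec"])[0];o=-R.T@c["tvec"]
    d=np.c_[u,np.ones(len(u))]@R
    return o+d*((z-o[2])/d[:,2])[:,None]
E
python3 - <<'E'
from h import *
Z=dict(grid=.05,grid_front=.05,big_grid=.063,rack=0,snoot=0,snoot_mouth=.15,press=0,battery_a=0,battery_b=0,lens_hood=0)
for n in("scene","top"):
    vision.get_image(n)
    for k in Z:
        for d in vision.landmark_of(n,k)[:4]:
            print(n,k,round(d["score"],2),np.round(d["xy"],1),np.round(onz(n,d["xy"],Z[k])[0],4))
print(arm.get_obs()["t"])
E
```

```text
scene grid 0.58 [414.8 245. ] [0.5189 0.2438 0.05  ]
scene grid_front 0.64 [412.  248.6] [0.5321 0.235  0.05  ]
scene big_grid 0.78 [466.  242.6] [0.5257 0.3578 0.063 ]
scene rack 0.75 [436.4 264.4] [0.5272 0.3003 0.    ]
scene rack 0.27 [412.7 245.5] [0.4565 0.2571 0.    ]
scene snoot 0.79 [250. 220.] [ 0.3549 -0.1416  0.    ]
scene snoot 0.67 [243.2 273.6] [ 0.5621 -0.1416  0.    ]
scene snoot_mouth 0.87 [243.9 167.5] [ 0.3515 -0.1493  0.15  ]
scene snoot_mouth 0.71 [227.5 290.9] [ 0.7798 -0.1422  0.15  ]
scene snoot_mouth 0.65 [235.5 220.2] [ 0.5688 -0.1483  0.15  ]
scene press 0.68 [152.5 271.2] [ 0.5561 -0.3459  0.    ]
scene battery_a 0.56 [395.8 330.9] [0.7336 0.1748 0.    ]
scene battery_b 0.56 [395.8 330.9] [0.7336 0.1748 0.    ]
scene lens_hood 0.76 [315.3 344.5] [0.7686 0.0136 0.    ]
top grid 0.61 [215.6 266.8] [0.5056 0.238  0.05  ]
top grid 0.46 [194.2 264.1] [0.5143 0.2937 0.05  ]
top grid_front 0.51 [214.3 259.6] [0.5247 0.2414 0.05  ]
top big_grid 0.54 [169.  257.4] [0.5324 0.3554 0.063 ]
top rack 0.55 [194.9 263.6] [0.5201 0.3039 0.    ]
top snoot 0.92 [360.  241.4] [ 0.5689 -0.149   0.    ]
top snoot 0.83 [361.1 318.6] [ 0.359  -0.1432  0.    ]
top snoot 0.71 [352.1 167.6] [ 0.7785 -0.1352  0.    ]
top snoot_mouth 0.96 [370.1 321.1] [ 0.358  -0.1477  0.15  ]
top snoot_mouth 0.78 [359.7 151.3] [ 0.7757 -0.1401  0.15  ]
top snoot_mouth 0.61 [366.2 235.6] [ 0.5634 -0.1474  0.15  ]
top press 0.87 [434.5 244.1] [ 0.5559 -0.3535  0.    ]
top battery_a 0.86 [242.5 186.8] [0.7312 0.1727 0.    ]
top battery_a 0.6 [408.3 195.5] [ 0.6943 -0.2889  0.    ]
top battery_b 0.86 [242.5 186.8] [0.7312 0.1727 0.    ]
top battery_b 0.6 [408.3 195.5] [ 0.6943 -0.2889  0.    ]
top lens_hood 0.65 [298.7 174.9] [0.7614 0.0153 0.    ]
1.2
```

Run:
```python
from h import *
s=cv2.imread("pics/scene0.png");t=cv2.imread("pics/top0.png")
def crop(im,x,y,w,h,f): return cv2.resize(im[y:y+h,x:x+w],None,fx=f,fy=f,interpolation=cv2.INTER_CUBIC)
a=crop(s,370,210,130,75,6); cv2.imwrite("pics/z1.png",a)
a=crop(t,145,240,100,45,8); b=crop(t,330,215,80,60,5); c=crop(t,410,222,80,60,5)
cv2.imwrite("pics/z2.png",np.vstack([a,np.hstack([b,c])]))
a=crop(s,205,200,80,95,5);b=crop(s,125,225,60,95,5)
cv2.imwrite("pics/z3.png",np.hstack([a,b]))
```

```text
(no output)
```

View pics/z1.png

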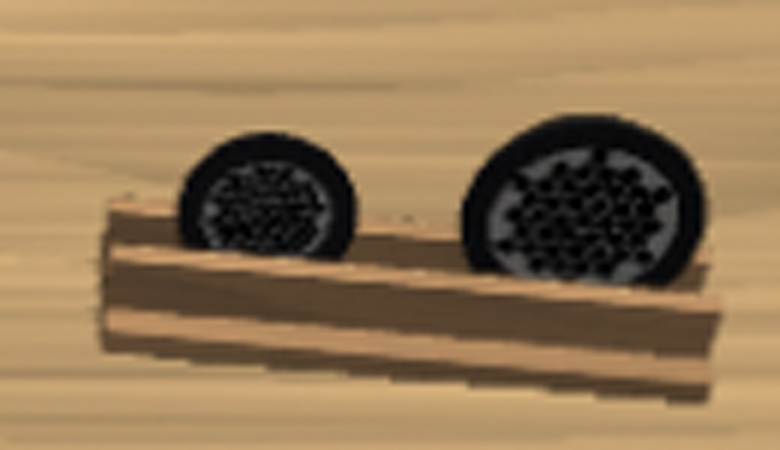

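View pics/z2.png

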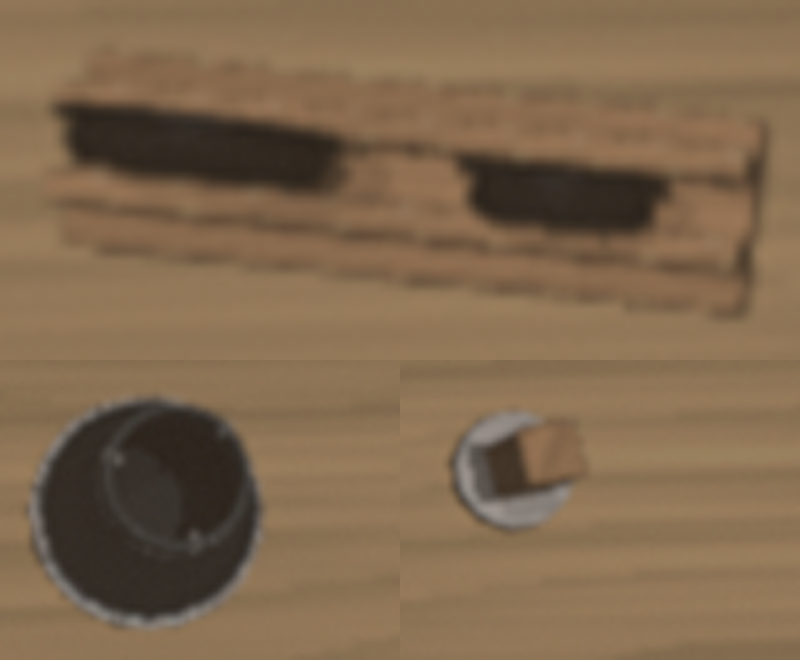

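View pics/z3.png

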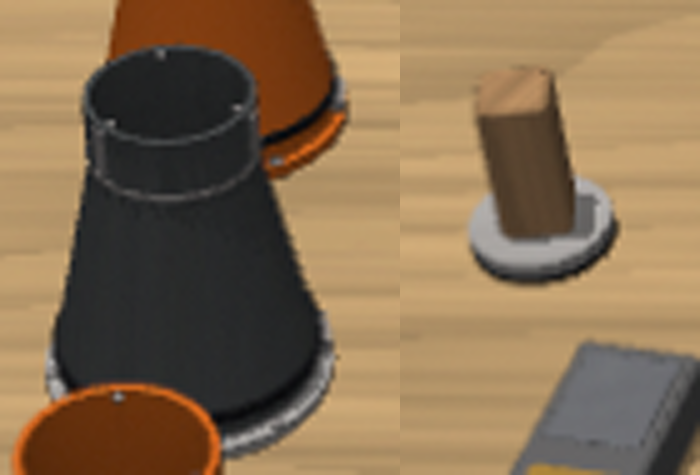

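```bash
cat >> h.py <<'E'
def circ(x,y,z,r,n=72,ax=None):
    a=np.linspace(0,2*np.pi,n,endpoint=False)
    return np.c_[x+r*np.cos(a),y+r*np.sin(a),np.full(n,z)]
from scipy.optimize import least_squares
def fitcirc(n,ext,z,r,x0):
    # ext: left,right,top,bottom extents in px (None skip)
    def f(p):
        q=proj(n,circ(p[0],p[1],z,r,180)); e=[q[:,0].min(),q[:,0].max(),q[:,1].min(),q[:,1].max()]
        return [a-b for a,b in zip(e,ext) if b is not None]
    s=least_squares(f,x0);return s.x,s.fun
E
python3 - <<'E'
from h import *
np.set_printoptions(precision=4,suppress=True)
print("top mouth",fitcirc("top",[350.2,380,223.2,252.6],.15,.036,[.56,-.147]))
print("top plate",fitcirc("top",[335.6,382,222.2,268.6],.006,.064,[.56,-.147]))
print("scene mouth",fitcirc("scene",[221.2,256.2,208.6,229],.15,.036,[.56,-.147]))
print("top press",fitcirc("top",[420,None,231.6,255.6],.006,.032,[.55,-.35]))
print("scene press",fitcirc("scene",[125+470/5-400/5-.4,125+(616-400)/5-.4,None,225+273/5-.4],.01,.032,[.55,-.35]))
q=np.array([[520,432],[578,420],[588,472],[528,485]])-[400,360]
P=onz("top",(q+.5)/5-.5+[410,222],.085);print(P,P.mean(0));d=P[1]-P[0];e=P[2]-P[1];print(np.degrees([np.arctan2(d[1],d[0]),np.arctan2(e[1],e[0])]))
# rack
for n,pts in(("top",[[765,122],[748,318],[62,238],[88,50]]),):
    print(onz("top",(np.array(pts)+.5)/8-.5+[145,240],.02))
for n in("scene","top"):
    vision.get_image(n)
    for k in("grid","big_grid","snoot","press","rack"):
        for d in vision.silhouettes(n,k)[:3]: print(n,k,round(d["score"],2),d["box"],d["pixels"].sum())
E
```

```text
top mouth (array([ 0.558 , -0.1445]), array([ 0.1104, -0.1104,  0.0525, -0.0508]))
top plate (array([ 0.5576, -0.1446]), array([-0.1545,  0.1544,  0.0177, -0.0193]))
scene mouth (array([ 0.5628, -0.1423]), array([-0.1319,  0.1323,  0.118 , -0.1177]))
top press (array([ 0.5569, -0.3444]), array([ 0.0002,  0.4154, -0.4101]))
scene press (array([ 0.5622, -0.3412]), array([-0.0047,  0.0047, -0.0003]))
[[ 0.5669 -0.3291  0.085 ]
 [ 0.5723 -0.3592  0.085 ]
 [ 0.5452 -0.3626  0.085 ]
 [ 0.5393 -0.3315  0.085 ]] [ 0.5559 -0.3456  0.085 ]
[ -79.7975 -172.8755]
[[0.5386 0.178  0.02  ]
 [0.4729 0.1842 0.02  ]
 [0.5062 0.4117 0.02  ]
 [0.5692 0.4041 0.02  ]]
scene grid 0.83 [397.7, 234.2, 32.5, 18.4] 527
scene big_grid 0.55 [447.3, 230.7, 44.7, 27.7] 909
scene snoot 0.79 [228.0, 162.0, 47.3, 71.8] 1983
scene snoot 0.68 [212.2, 208.0, 55.4, 85.1] 3188
scene snoot 0.58 [198.7, 278.2, 67.1, 99.5] 4826
scene press 0.93 [138.6, 235.7, 27.5, 46.2] 897
scene press 0.54 [386.0, 244.8, 106.8, 30.0] 2094
scene rack 0.62 [384.6, 240.0, 106.1, 36.6] 2174
top grid 0.56 [395.2, 173.1, 26.4, 36.4] 739
top big_grid 0.66 [151.8, 253.7, 35.7, 10.5] 294
top snoot 0.92 [330.4, 137.4, 50.1, 53.6] 1919
top snoot 0.87 [336.7, 220.8, 42.8, 48.5] 1737
top snoot 0.78 [336.7, 295.7, 48.2, 47.4] 1771
top press 0.67 [420.2, 236.0, 27.3, 18.3] 469
top rack 0.82 [148.1, 249.0, 92.1, 30.5] 1660
```

```bash
python3 -m creep '[[0.262,0.385,0.05,0.6,0],[0.262,0.385,0.05,0.6,0],[0.262,0.385,0.05,0.6,0],[0.262,0.385,0.05,0.6,0],[0.262,0.385,0.05,0.6,0],[0.262,0.385,0.05,0.6,0],[0.262,0.385,0.05,0.6,0],[0.262,0.385,0.05,0.6,0],[0.262,0.385,0.05,0.6,0],[0.262,0.385,0.05,0.6,0],[0.262,0.385,0.05,0.6,0],[0.27,0.93,0,1.09,0],[0.27,0.93,0,1.09,0],[0.27,0.93,0,1.09,0],[0.27,0.93,0,1.09,0],[0.27,0.93,0,1.09,0],[0.27,0.93,0,1.09,0],[0.27,0.93,0,1.09,0],[0.27,0.93,0,1.09,0],[0.27,0.93,0,1.09,0]]' 60
```

```text
t: 3.47
ee_pos: [0.5036, 0.0672, 0.2613]
ee_rot: [0.757, 0.653, 0.0, 0.0]
wrist_force: [0.8, 0.3, -1.2]
grip_width: 0.0856
```

```bash
python3 -m creep '[[0.011,0.172,-0.10,0,0],[0.011,0.172,-0.10,0,0],[0.011,0.172,-0.10,0,0],[0.011,0.172,-0.10,0,0],[0.011,0.172,-0.10,0,0],[0.011,0.172,-0.10,0,0],[0.011,0.172,-0.10,0,0],[0.011,0.172,-0.10,0,0]]'
python3 - <<'E'
from h import *
o=arm.get_obs();p=o["ee_pos"];print(p,o["ee_rot"],o["wrist_force"])
def crop(im,x,y,w,h,f): return cv2.resize(im[y:y+h,x:x+w],None,fx=f,fy=f,interpolation=cv2.INTER_CUBIC)
L=[]
for n,b in(("scene",(360,160,150,130,5)),("top",(140,200,130,100,5))):
    im=vision.get_image(n);cv2.imwrite(f"pics/{n}1.png",im)
    c=crop(im,*b)
    q=(proj(n,[p,p+[0,0,-.014]])-[b[0],b[1]]+.5)*5-.5
    for u in q: cv2.circle(c,tuple(int(v) for v in u),4,(0,255,0),1)
    cv2.imwrite(f"pics/{n}1z.png",c)
E
```

```text
t: 4.13
ee_pos: [0.5148, 0.2368, 0.1612]
ee_rot: [0.757, 0.654, -0.0, 0.0]
wrist_force: [0.9, -0.2, 0.6]
grip_width: 0.086
[0.51476352 0.23679173 0.16119606] [ 7.56796603e-01  6.53650272e-01 -4.09321370e-04  2.34682439e-04] [ 0.86584501 -0.21282032  0.63950133]
```

View pics/scene1z.png

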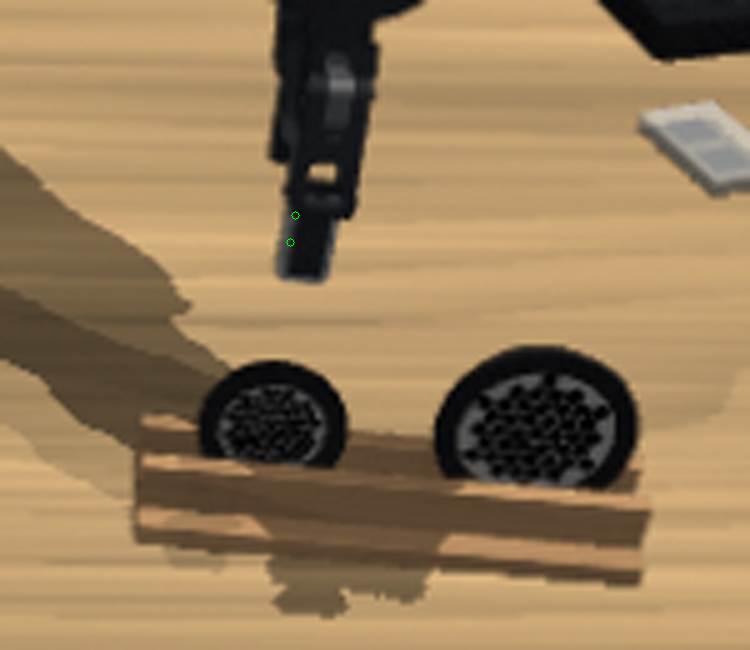

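View pics/top1z.png

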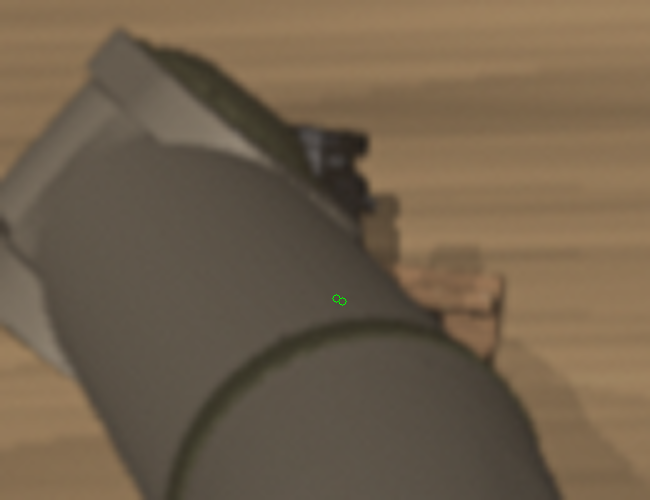

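Run:
```python
from h import *
p=np.array([.51476,.23679,.1612]);a=np.radians(-8.4);d=np.array([np.cos(a),np.sin(a),0])
for off in(.043,.05,.057):
  for dz in(.014,.001):
    print(off,dz,(proj("scene",[p+off*d-[0,0,dz]])-[360,160]+.5)*5-.5)
# shift sensitivity px*5 per mm
q=proj("scene",[p,p+[.001,0,0],p+[0,.001,0],p+[0,0,.001]]);print((q[1:]-q[0])*5)
# grid flange fit in scene: z1 crop extents
a=np.radians(-8.4);d=np.array([np.cos(a),np.sin(a),0]);e=np.array([-np.sin(a),np.cos(a),0])
# left, right, top px of front flange edge silhouette
ext=np.array([177,357,130]);ext=(ext+.5)/6-.5+[370,370,210]
from scipy.optimize import least_squares
t=np.linspace(0,2*np.pi,180)
def f(x):
    c=np.array([x[0],x[1],.05]);R=[]
    for r,ax in((.034,.00875),(.034,.00475)):
        R.append(c+ax*d+r*np.cos(t)[:,None]*e+r*np.sin(t)[:,None]*[0,0,1])
    q=proj("scene",np.vstack(R));return [q[:,0].min()-ext[0],q[:,0].max()-ext[1],q[:,1].min()-ext[2]]
s=least_squares(f,[.515,.24]);print(s.x,s.fun)
```

```text
0.043 0.014 [[294.39011413 299.57351061]]
0.043 0.001 [[298.98687348 273.89653825]]
0.05 0.014 [[295.02234202 309.14655492]]
0.05 0.001 [[299.65134617 283.40510206]]
0.057 0.014 [[295.65963204 318.81876201]]
0.057 0.001 [[300.32127865 293.01308073]]
[[ 0.43200229  1.28701529]
 [ 2.30534438  0.02670287]
 [ 0.34140451 -1.9608019 ]]
[0.50821235 0.24365475] [-0.20645446  0.2056961  -0.01599367]
```

Run:
```python
from h import *
a=np.radians(-8.4);d=np.array([np.cos(a),np.sin(a),0]);e=np.array([-np.sin(a),np.cos(a),0])
t=np.linspace(0,np.pi,90)
def pts(x):
    c=np.array([x[0],x[1],.05]);R=[]
    for r,ax in((.034,.00875),(.034,.00475),(.0305,.00025),(.0305,-.00225),(.0265,-.00875)):
        R.append(c+ax*d+r*np.cos(t)[:,None]*e+r*np.sin(t)[:,None]*[0,0,1])
    return np.vstack(R)
im=cv2.imread("pics/top0.png");b=(145,240,100,45);c=cv2.resize(im[240:285,145:245],None,fx=8,fy=8,interpolation=cv2.INTER_CUBIC)
im2=cv2.imread("pics/scene0.png");c2=cv2.resize(im2[210:285,370:500],None,fx=6,fy=6,interpolation=cv2.INTER_CUBIC)
for x,col in(((.5082,.2437),(0,255,0)),((.513,.238),(0,0,255))):
    for u in (proj("top",pts(x))-[145,240]+.5)*8-.5: cv2.circle(c,tuple(int(v) for v in u),1,col,-1)
    for u in (proj("scene",pts(x))-[370,210]+.5)*6-.5: cv2.circle(c2,tuple(int(v) for v in u),1,col,-1)
c=cv2.copyMakeBorder(c[:, :780],0,0,0,0,cv2.BORDER_CONSTANT);cv2.imwrite("pics/ov.png",cv2.resize(np.vstack([c,c2]),None,fx=.74,fy=.74))
```

```text
(no output)
```

View pics/ov.png

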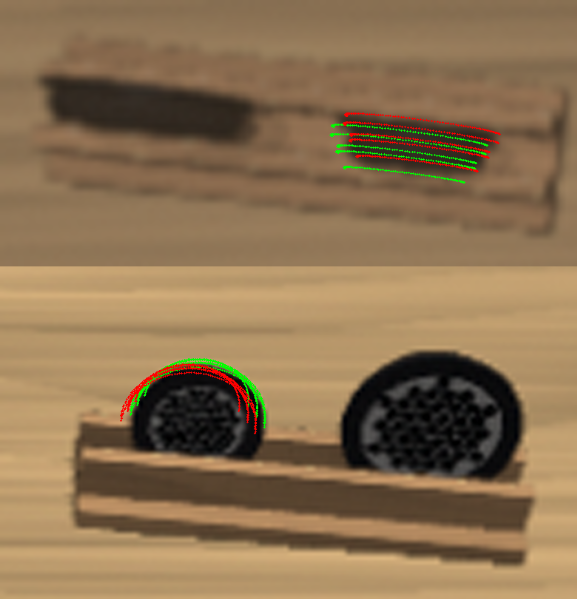

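```bash
python3 -m creep '[[-0.004,0.004,0,0,0],[-0.004,0.004,-0.04,0,0],[-0.004,0.004,-0.07,0,0],[-0.004,0.004,-0.095,0,0],[-0.004,0.004,-0.095,0,0],[-0.004,0.004,-0.095,0,0],[-0.004,0.004,-0.095,0,1],[-0.004,0.004,-0.095,0,1],[-0.004,0.004,-0.095,0,1],[-0.004,0.004,-0.095,0,1],[-0.004,0.004,-0.095,0,1],[-0.004,0.004,-0.095,0,1],[-0.004,0.004,-0.095,0,1],[-0.004,0.004,-0.095,0,1]]' 25
python3 - <<'E'
from h import *
o=arm.get_obs();print(o["wrist_force"],o["ft_torque"])
im=vision.get_image("scene");cv2.imwrite("pics/s2.png",cv2.resize(im[170:290,360:510],None,fx=5,fy=5,interpolation=cv2.INTER_CUBIC))
E
```

```text
t: 5.4
ee_pos: [0.5122, 0.2415, 0.0669]
ee_rot: [0.757, 0.653, 0.001, 0.001]
wrist_force: [4.3, -2.9, 7.2]
grip_width: 0.018
[ 4.32057253 -2.8565735   7.1908516 ] [-0.4800945  -1.11151885  0.07416028]
```

View pics/s2.png

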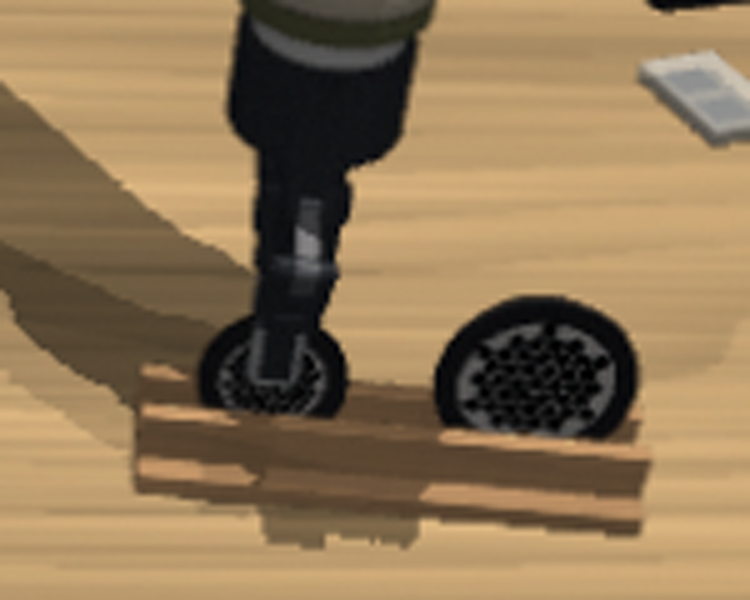

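```bash
python3 -m creep '[[0,0,0,0,1],[0,0,0.01,0,1],[0,0,0.04,0,1],[0,0,0.07,0,1],[0,0,0.08,0,1],[0.04,-0.07,0.08,0,1],[0.088,-0.17,0.07,0,1],[0.088,-0.17,0.07,0,1],[0.088,-0.17,0.05,0,1],[0.088,-0.17,0.03,0,1],[0.088,-0.17,0.01,0,1],[0.088,-0.17,-0.008,0,1],[0.088,-0.17,-0.008,0,1],[0.088,-0.17,-0.008,0,1]]' 50
python3 - <<'E'
from h import *
im=vision.get_image("scene");cv2.imwrite("pics/s3.png",cv2.resize(im[200:350,300:440],None,fx=5,fy=4,interpolation=cv2.INTER_CUBIC))
E
```

```text
t: 6.62
ee_pos: [0.5976, 0.0717, 0.0571]
ee_rot: [0.757, 0.654, -0.001, -0.001]
wrist_force: [0.7, 0.4, -0.2]
grip_width: 0.0165
```

View pics/s3.png

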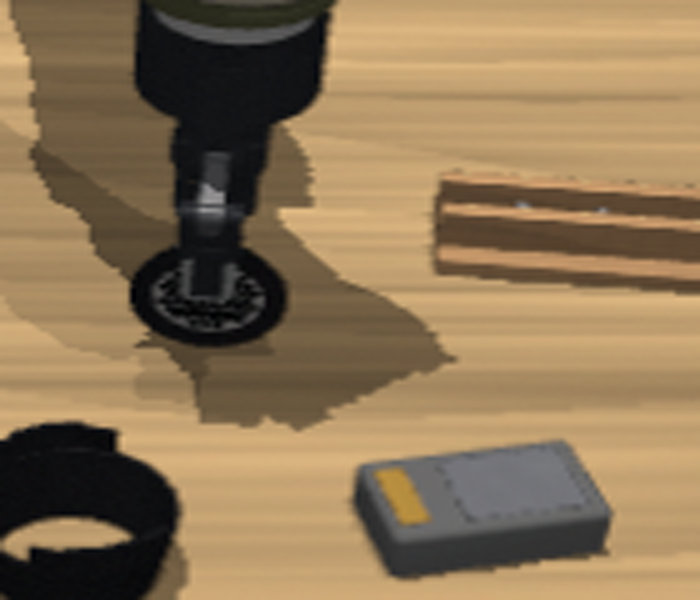

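```bash
python3 -m creep '[[0,0,-0.003,0,1],[0,0,-0.005,0,1],[0,0,-0.005,0,1],[0,0,-0.005,0,1]]'; python3 -m creep '[[0,0,-0.001,0,1],[0,0,-0.002,0,1],[0,0,-0.002,0,1]]'
```

```text
t: 7.0
ee_pos: [0.5989, 0.0717, 0.0538]
ee_rot: [0.757, 0.654, 0.0, 0.0]
wrist_force: [0.2, -0.6, 0.6]
grip_width: 0.0161
t: 7.25
ee_pos: [0.5991, 0.0716, 0.0521]
ee_rot: [0.757, 0.654, 0.0, 0.0]
wrist_force: [-2.2, -0.1, 9.0]
grip_width: 0.0161
```

```bash
python3 -m creep '[[0,0,0.001,0,0.8],[0,0,0.001,0,0.6],[0,0,0.001,0,0.4],[0,0,0.001,0,0.2],[0,0,0.001,0,0],[0,0,0.001,0,0],[0,0,0.001,0,0],[0,0,0.001,0,0]]'
python3 - <<'E'
from h import *
im=vision.get_image("scene");cv2.imwrite("pics/s4.png",cv2.resize(im[200:350,300:440],None,fx=5,fy=4,interpolation=cv2.INTER_CUBIC))
E
```

```text
t: 7.92
ee_pos: [0.5987, 0.0714, 0.0521]
ee_rot: [0.757, 0.654, -0.0, -0.0]
wrist_force: [-0.3, 0.6, -0.6]
grip_width: 0.0852
```

View pics/s4.png

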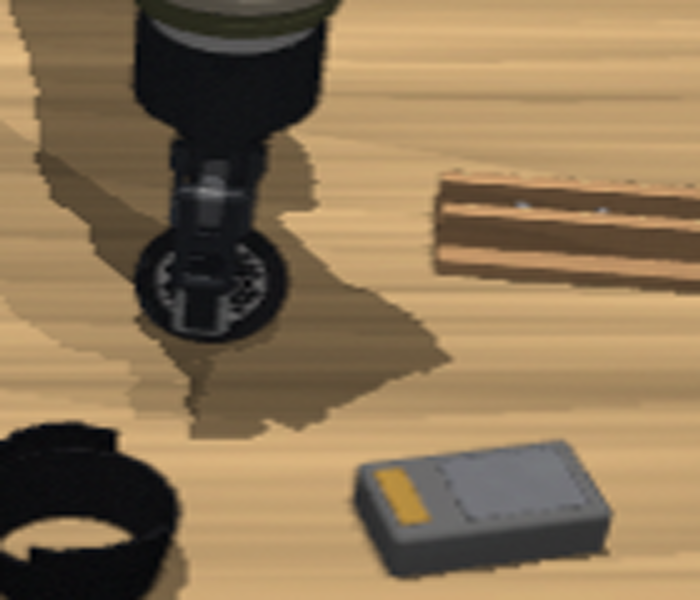

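Tilted back against the rear finger, as planned. Raise the hand so it tips onto its back.

```bash
python3 -m creep '[[-0.003,0,0,0,0],[-0.006,0,0.005,0,0],[-0.009,0,0.01,0,0],[-0.012,0,0.02,0,0],[-0.012,0,0.03,0,0],[-0.012,0,0.05,0,0],[-0.012,0,0.09,0,0],[-0.012,0,0.13,0,0],[-0.012,-0.0,0.15,0,0],[-0.012,-0.0,0.15,0,0]]'
python3 - <<'E'
from h import *
im=vision.get_image("scene");cv2.imwrite("pics/s5.png",cv2.resize(im[200:350,300:440],None,fx=5,fy=4,interpolation=cv2.INTER_CUBIC))
im=vision.get_image("top");cv2.imwrite("pics/t5.png",im)
E
```

```text
t: 8.8
ee_pos: [0.589, 0.0721, 0.2084]
ee_rot: [0.757, 0.654, 0.004, 0.002]
wrist_force: [0.8, -1.1, 0.9]
grip_width: 0.0854
```

View pics/s5.png

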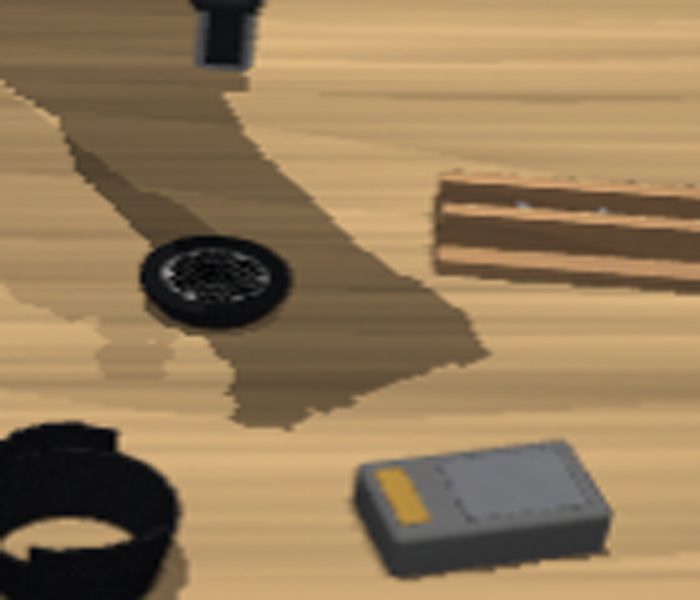

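View pics/t5.png

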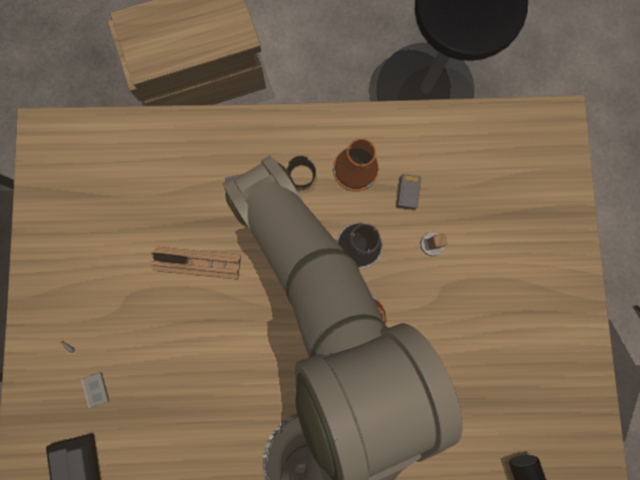

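Run:
```python
from h import *
np.set_printoptions(precision=4,suppress=True)
im=vision.get_image("scene")
# overlay fit using union of flange top & bottom circles
L,Rr,T=300+138.5/5-.5,300+293.5/5-.5,200+235.5/4-.5
def f(p):
    q=proj("scene",np.vstack([circ(p[0],p[1],.0175,.034,180),circ(p[0],p[1],.0135,.034,180)]))
    return [q[:,0].min()-L,q[:,0].max()-Rr,q[:,1].min()-T]
s=least_squares(f,[.57,.06]);print(s.x,s.fun)
c=cv2.resize(im[230:300,310:380],None,fx=8,fy=8,interpolation=cv2.INTER_CUBIC)
for z in(.0175,.0135):
  for u in (proj("scene",circ(*s.x,z,.034))-[310,230]+.5)*8-.5: cv2.circle(c,tuple(int(v) for v in u),1,(0,255,0),-1)
cv2.imwrite("pics/s6.png",c)
```

```text
[0.5621 0.0793] [ 0.1229 -0.123   0.0092]
```

View pics/s6.png

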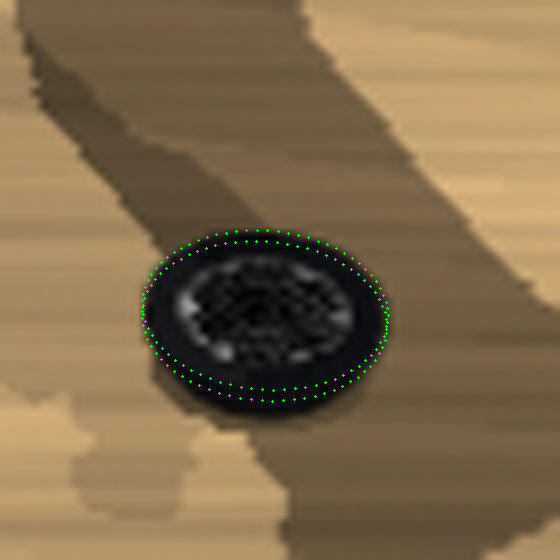

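```bash
python3 -m creep '[[-0.01,0.2,0.03,-1.424,0],[-0.01,0.2,0.03,-1.424,0],[-0.01,0.2,0.03,-1.424,0],[-0.01,0.2,0.03,-1.424,0],[-0.01,0.2,0.03,-1.424,0],[-0.01,0.2,0.03,-1.424,0],[-0.01,0.2,0.03,-1.424,0]]'
python3 - <<'E'
from h import *
im=vision.get_image("top");cv2.imwrite("pics/t7.png",im)
im2=vision.get_image("scene")
c=cv2.resize(im[200:270,230:300],None,fx=8,fy=8,interpolation=cv2.INTER_CUBIC)
for x,col in(((.5621,.0793),(0,255,0)),):
 for u in (proj("top",circ(*x,.0175,.034))-[230,200]+.5)*8-.5: cv2.circle(c,tuple(int(v) for v in u),1,col,-1)
cv2.imwrite("pics/t7z.png",c)
E
```

```text
t: 9.53
ee_pos: [0.5752, 0.2748, 0.2309]
ee_rot: [0.963, 0.271, -0.001, -0.0]
wrist_force: [-0.1, -0.8, 0.4]
grip_width: 0.0856
```

View pics/t7z.png

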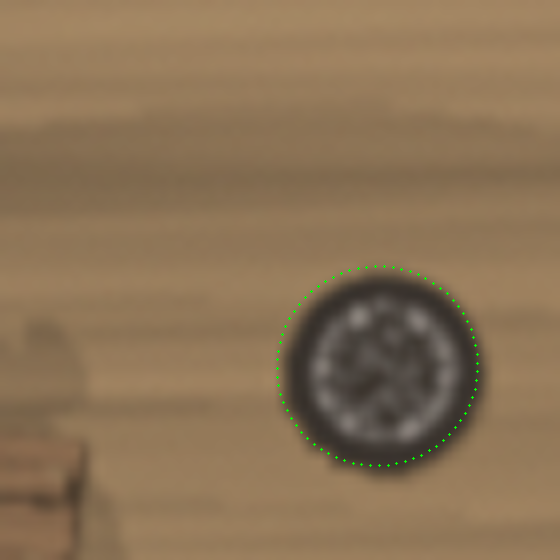

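```bash
python3 -m creep '[[-0.014,-0.197,-0.06,-0.548,0],[-0.014,-0.197,-0.06,-0.548,0],[-0.014,-0.197,-0.10,-0.548,0],[-0.014,-0.197,-0.14,-0.548,0],[-0.014,-0.197,-0.16,-0.548,0],[-0.014,-0.197,-0.17,-0.548,0],[-0.014,-0.197,-0.18,-0.548,0],[-0.014,-0.197,-0.18,-0.548,0]]' 40
python3 - <<'E'
from h import *
im=vision.get_image("scene");cv2.imwrite("pics/s8.png",cv2.resize(im[170:300,290:420],None,fx=5,fy=4,interpolation=cv2.INTER_CUBIC))
E
```

```text
t: 10.3
ee_pos: [0.559, 0.07, 0.0466]
ee_rot: [1.0, 0.001, -0.005, 0.002]
wrist_force: [-0.7, -0.4, -0.5]
grip_width: 0.0854
```

View pics/s8.png

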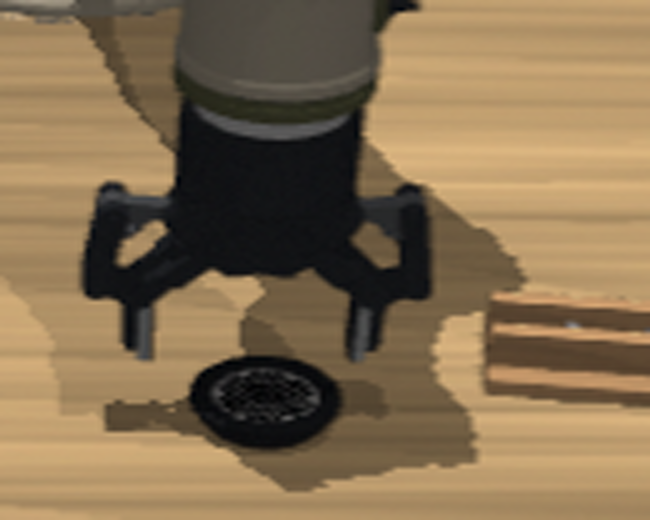

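```bash
python3 -m creep '[[0,0,0,0,0],[0,0,0,0,0]]'
```

```text
t: 10.52
ee_pos: [0.5638, 0.0758, 0.0537]
ee_rot: [1.0, 0.002, 0.001, -0.001]
wrist_force: [1.1, 0.7, -0.3]
grip_width: 0.0854
```

```bash
python3 -m creep '[[-0.003,0.002,-0.01,0,0],[-0.003,0.002,-0.02,0,0],[-0.003,0.002,-0.03,0,0],[-0.003,0.002,-0.037,0,0],[-0.003,0.002,-0.037,0,0],[-0.003,0.002,-0.037,0,0]]' 40
python3 - <<'E'
from h import *
im=vision.get_image("scene");cv2.imwrite("pics/s9.png",cv2.resize(im[170:300,290:420],None,fx=5,fy=4,interpolation=cv2.INTER_CUBIC))
E
```

```text
t: 11.02
ee_pos: [0.5594, 0.0765, 0.0145]
ee_rot: [1.0, 0.001, -0.001, 0.0]
wrist_force: [0.2, -0.1, 0.2]
grip_width: 0.0854
```

View pics/s9.png

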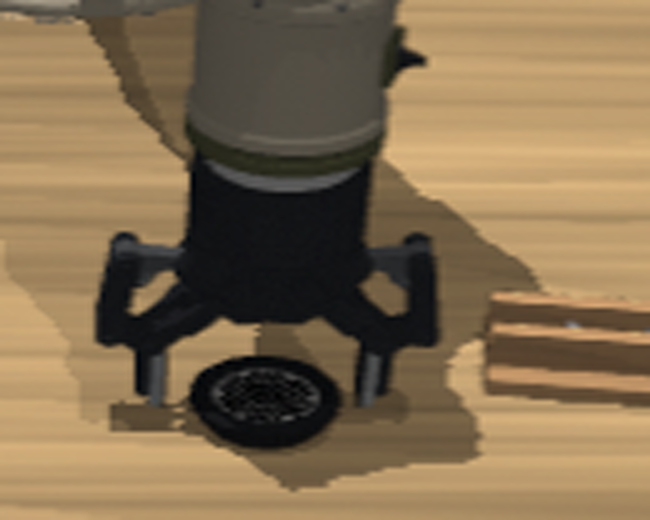

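```bash
python3 -m creep '[[0,0,0,0,0],[0,0,0,0,0.1],[0,0,0,0,0.15],[0,0,0,0,0.2],[0,0,0,0,1],[0,0,0,0,1],[0,0,0,0,1],[0,0,0,0,1]]' 40
python3 - <<'E'
from h import *
im=vision.get_image("scene");cv2.imwrite("pics/s10.png",cv2.resize(im[170:300,290:420],None,fx=5,fy=4,interpolation=cv2.INTER_CUBIC))
E
```

```text
t: 11.73
ee_pos: [0.5601, 0.0766, 0.0161]
ee_rot: [1.0, 0.001, 0.001, -0.0]
wrist_force: [-2.5, 0.8, 10.3]
grip_width: 0.0658
```

View pics/s10.png

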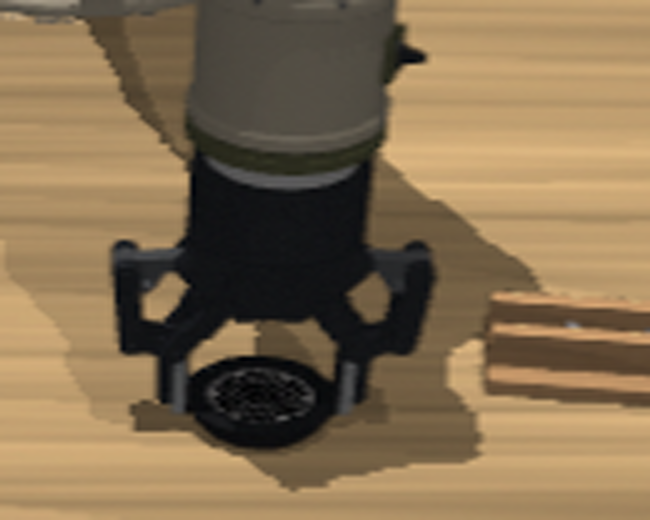

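```bash
python3 -m creep '[[0,0,0.01,0,1],[0,0,0.03,0,1],[0,0,0.06,0,1],[0,0,0.1,0,1],[0,0,0.14,0,1],[0,0,0.18,0,1],[0,-0.03,0.185,0,1],[0,-0.06,0.185,0,1],[0,-0.09,0.185,0,1],[0,-0.12,0.185,0,1],[0,-0.15,0.185,0,1],[0,-0.18,0.185,0,1],[0,-0.20,0.18,0,1],[0,-0.215,0.175,0,1],[0,-0.221,0.17,0,1],[0,-0.221,0.165,0,1],[0,-0.221,0.165,0,1],[0,-0.221,0.165,0,1],[0,-0.221,0.165,0,1]]' 40
python3 - <<'E'
from h import *
print(arm.get_obs()["ee_pos"])
im=vision.get_image("scene");cv2.imwrite("pics/s11f.png",im);cv2.imwrite("pics/s11.png",cv2.resize(im[150:260,190:290],None,fx=6,fy=5,interpolation=cv2.INTER_CUBIC))
im=vision.get_image("top");cv2.imwrite("pics/t11f.png",im);cv2.imwrite("pics/t11.png",cv2.resize(im[200:280,320:420],None,fx=6,fy=6,interpolation=cv2.INTER_CUBIC))
E
```

```text
t: 13.37
ee_pos: [0.56, -0.143, 0.1803]
ee_rot: [1.0, 0.002, -0.0, -0.0]
wrist_force: [0.3, 0.2, -1.0]
grip_width: 0.0654
[ 0.56000617 -0.14302133  0.18034583]
```

View pics/s11.png

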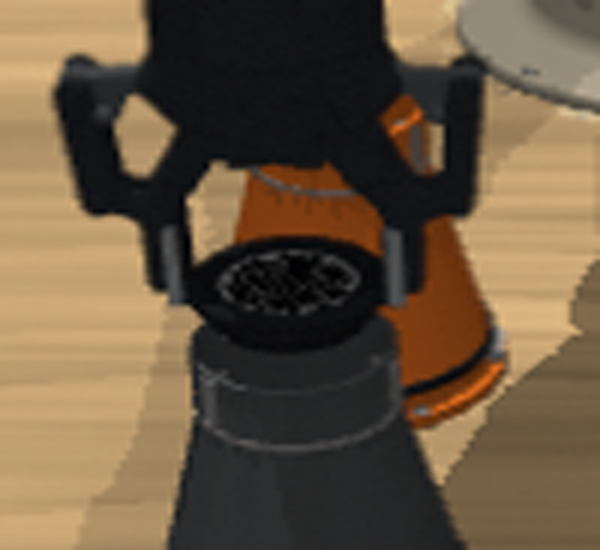

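View pics/t11.png

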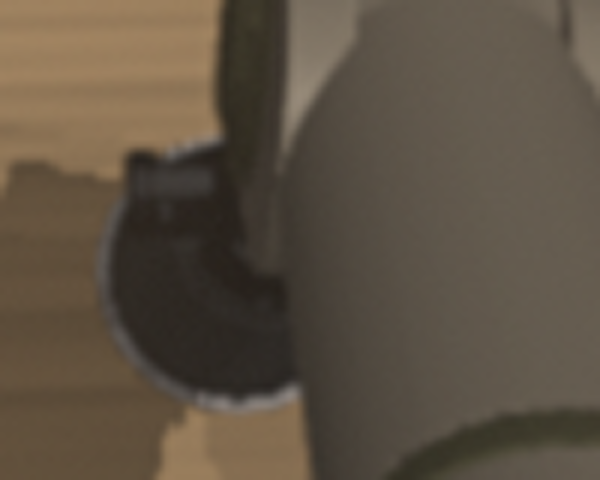

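Run:
```python
from h import *
np.set_printoptions(precision=4,suppress=True)
im=cv2.imread("pics/s11f.png")
L,Rr,T=190+187.5/6-.5,190+387.5/6-.5,150+236.5/5-.5
zt=.1803+.0014
def f(p):
    q=proj("scene",np.vstack([circ(p[0],p[1],zt,.034,180),circ(p[0],p[1],zt-.004,.034,180)]))
    return [q[:,0].min()-L,q[:,0].max()-Rr,q[:,1].min()-T]
s=least_squares(f,[.57,-.14]);print(s.x,s.fun)
c=cv2.resize(im[180:250,205:275],None,fx=8,fy=8,interpolation=cv2.INTER_CUBIC)
def dr(P,col):
  for u in (proj("scene",P)-[205,180]+.5)*8-.5: cv2.circle(c,tuple(int(v) for v in u),1,col,-1)
dr(circ(*s.x,zt,.034),(0,255,0));dr(circ(*s.x,zt-.0175,.0265),(0,255,0))
dr(circ(.5628,-.1423,.15,.036),(0,0,255))
im0=cv2.imread("pics/scene0.png");c0=cv2.resize(im0[195:235,205:275],None,fx=8,fy=8,interpolation=cv2.INTER_CUBIC)
for u in (proj("scene",circ(.5628,-.1423,.15,.036,120))-[205,195]+.5)*8-.5: cv2.circle(c0,tuple(int(v) for v in u),1,(0,0,255),-1)
cv2.imwrite("pics/o11.png",np.vstack([c,c0])[:, :])
cv2.imwrite("pics/o11.png",cv2.resize(np.vstack([c,c0]),None,fx=.68,fy=.68))
```

```text
[ 0.5637 -0.143 ] [-0.3434  0.3454 -0.0341]
```

View pics/o11.png

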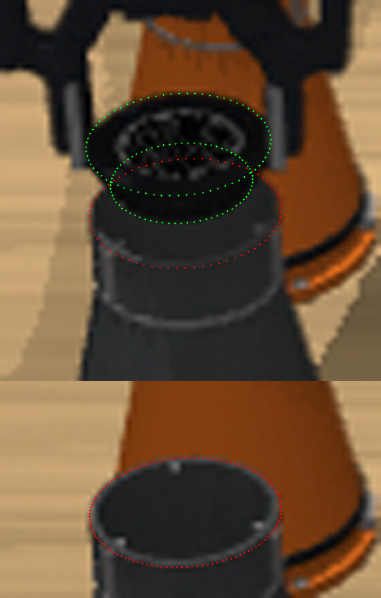

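```bash
python3 -m creep '[[-0.001,0.001,-0.004,0,1],[-0.001,0.001,-0.008,0,1],[-0.001,0.001,-0.012,0,1],[-0.001,0.001,-0.015,0,1],[-0.001,0.001,-0.018,0,1],[-0.001,0.001,-0.018,0,1],[-0.001,0.001,-0.018,0,1],[-0.001,0.001,-0.018,0,1],[-0.001,0.001,-0.018,0,1]]' 40
python3 - <<'E'
from h import *
o=arm.get_obs();print(o["ee_pos"],o["wrist_force"],o["ft_torque"])
im=vision.get_image("scene");cv2.imwrite("pics/s12.png",cv2.resize(im[150:260,190:290],None,fx=6,fy=5,interpolation=cv2.INTER_CUBIC))
E
```

```text
t: 14.22
ee_pos: [0.5589, -0.1436, 0.1623]
ee_rot: [1.0, 0.001, 0.0, 0.0]
wrist_force: [-0.5, 0.6, -0.6]
grip_width: 0.0658
[ 0.55890533 -0.1436334   0.16231554] [-0.52676557  0.56955745 -0.64480737] [ 0.04128101  0.01085247 -0.01315268]
```

View pics/s12.png

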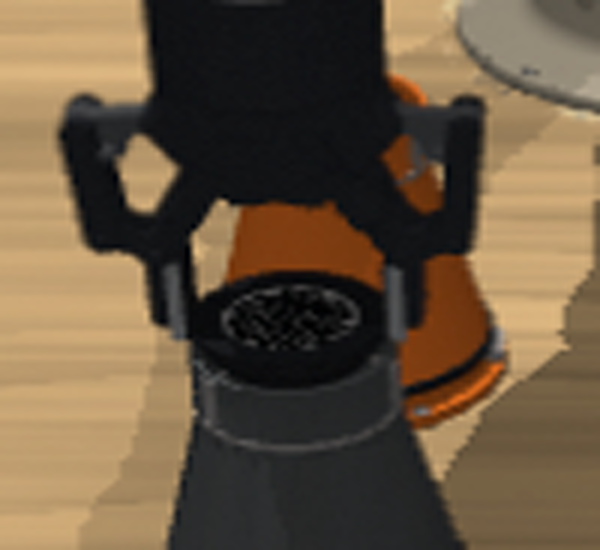

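Run:
```python
from h import *
for z in (.15,.1617,.1637,.1817):
    q=proj("scene",circ(.5628,-.1423,z,.034,180)); print(z,(np.array([q[:,0].min(),q[:,0].max()])-190+.5)*6-.5,(np.array([q[:,1].min(),q[:,1].max()])-150+.5)*5-.5)
```

```text
0.15 [194.7532724  394.58809612] [298.3060938  393.52554806]
0.1617 [192.00232319 393.17049182] [275.05010019 369.6906172 ]
0.1637 [191.52928479 392.92681892] [271.045032   365.58376966]
0.1817 [187.23499527 390.71595787] [234.60396674 328.18863632]
```

```bash
python3 -m creep '[[0,0.0012,0,0,1],[0,0.0012,0,0,1],[0,0.0012,-0.001,0,1],[0,0.0012,-0.0015,0,1],[0,0.0012,-0.0015,0,1],[0,0.0012,-0.0015,0,1]]' 40
python3 -m creep '[[0,0,-0.001,0,1],[0,0,-0.001,0,1],[0,0,-0.001,0,1],[0,0,-0.001,0,1]]' 40
```

```text
t: 14.77
ee_pos: [0.5588, -0.1428, 0.1608]
ee_rot: [1.0, 0.001, 0.0, 0.0]
wrist_force: [-0.9, -2.6, 2.3]
grip_width: 0.0657
t: 15.1
ee_pos: [0.5588, -0.1426, 0.1599]
ee_rot: [1.0, 0.001, 0.0, 0.0]
wrist_force: [-1.4, -2.2, 5.5]
grip_width: 0.0657
```

```bash
python3 -m creep '[[0,-0.001,0.0005,0,1],[0,-0.001,0.0005,0,1],[0,-0.001,0.0005,0,1],[0,-0.001,0.0005,0,0.15],[0,-0.001,0.0005,0,0.1],[0,-0.001,0.0005,0,0],[0,-0.001,0.0005,0,0],[0,-0.001,0.0005,0,0],[0,-0.001,0.0005,0,0],[0,-0.001,0.0005,0,0]]' 40
python3 - <<'E'
from h import *
im=vision.get_image("scene");cv2.imwrite("pics/s13.png",cv2.resize(im[150:260,190:290],None,fx=6,fy=5,interpolation=cv2.INTER_CUBIC))
E
```

```text
t: 15.93
ee_pos: [0.5588, -0.1433, 0.1601]
ee_rot: [1.0, 0.001, -0.0, -0.0]
wrist_force: [0.2, -0.1, -0.1]
grip_width: 0.0857
```

View pics/s13.png

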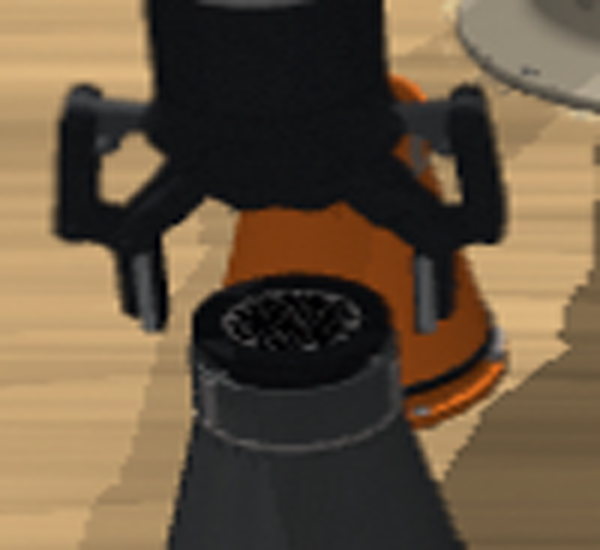

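```bash
python3 -m creep '[[0,0,0.01,0,0],[0,0,0.04,0,0],[0,0,0.07,0,0],[0,-0.03,0.08,0.15,0],[0,-0.07,0.08,0.15,0],[0,-0.11,0.07,0.15,0],[0,-0.15,0.05,0.15,0],[0,-0.18,0.03,0.15,0],[0,-0.2,-0.01,0.15,0],[0,-0.2,-0.03,0.15,0],[0,-0.2,-0.03,0.15,0],[0,-0.2,-0.03,0.15,0],[0,-0.2,-0.03,0.15,0]]' 40
python3 - <<'E'
from h import *
im=vision.get_image("scene");cv2.imwrite("pics/s14f.png",im)
a=cv2.resize(im[180:290,110:290],None,fx=4.4,fy=4.4,interpolation=cv2.INTER_CUBIC);cv2.imwrite("pics/s14.png",a)
im=vision.get_image("top");cv2.imwrite("pics/t14f.png",im);cv2.imwrite("pics/t14.png",cv2.resize(im[200:280,330:470],None,fx=5,fy=5,interpolation=cv2.INTER_CUBIC))
E
```

```text
t: 17.07
ee_pos: [0.5599, -0.3427, 0.1319]
ee_rot: [0.997, 0.076, 0.001, 0.0]
wrist_force: [0.9, -0.8, -0.1]
grip_width: 0.0854
```

View pics/s14.png

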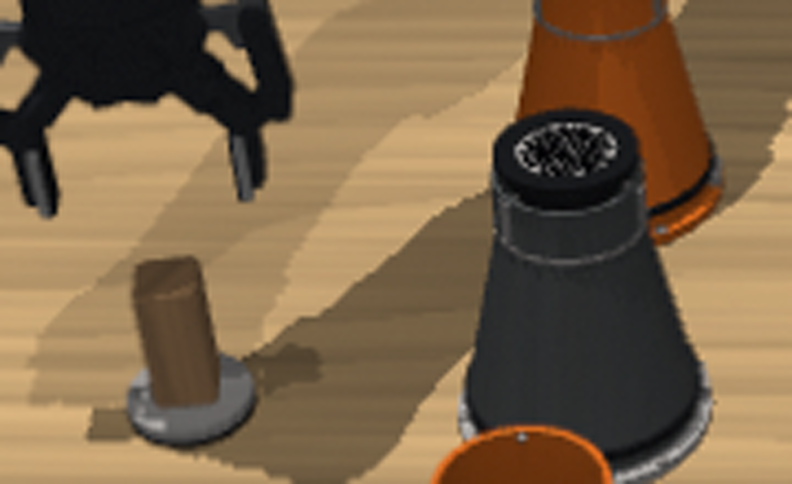

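View pics/t14.png

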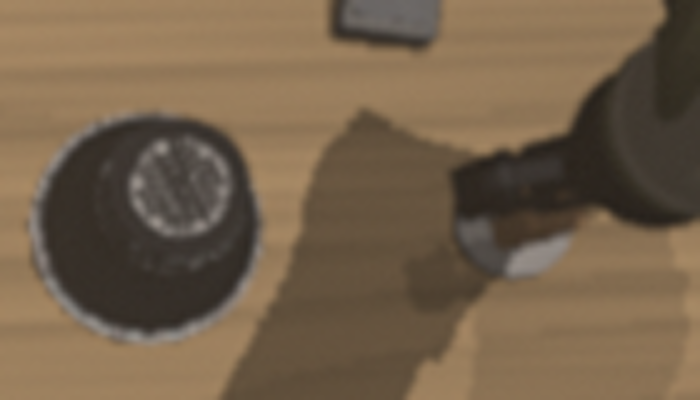

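Run:
```python
from h import *
print(proj("scene",[[.5599,-.3427,.131],[.56,-.342,.085],[.56,-.342,.012],[.56,-.352,.085]]))
# observed handle top corners scene (z3 crop scale5 off 125,225, panel 400)
q=np.array([[476,76],[550,66],[556,98],[482,114]])-[400,0]
P=onz("scene",(q+.5)/5-.5+[125,225],.085);print(P,P.mean(0))
for d in [P[1]-P[0],P[2]-P[1],P[3]-P[2]]: print(np.degrees(np.arctan2(d[1],d[0])),np.linalg.norm(d))
print(onz("top",[[366.,237.]],.161))
```

```text
[[143.45713978 224.70511879]
 [147.4451614  242.23623477]
 [152.97292191 268.27798048]
 [142.81825965 242.20759783]]
[[ 0.55159971 -0.36055487  0.085     ]
 [ 0.54417767 -0.33001431  0.085     ]
 [ 0.5666449  -0.32253639  0.085     ]
 [ 0.57795498 -0.35164394  0.085     ]] [ 0.56009431 -0.34118738  0.085     ]
103.65936279073163 0.03142948053812204
18.409355731397742 0.023679020278083242
-68.76577537634527 0.031227672344660378
[[ 0.55847712 -0.14534665  0.161     ]]
```

```bash
python3 -m creep '[[0,0.001,-0.02,0.04,0],[0,0.001,-0.045,0.04,0],[0,0.001,-0.065,0.04,0],[0,0.001,-0.07,0.04,0],[0,0.001,-0.07,0.04,0.2],[0,0.001,-0.07,0.04,0.3],[0,0.001,-0.07,0.04,0.4],[0,0.001,-0.07,0.04,0.5],[0,0.001,-0.07,0.04,1],[0,0.001,-0.07,0.04,1],[0,0.001,-0.07,0.04,1],[0,0.001,-0.07,0.04,1]]' 90
python3 - <<'E'
from h import *
im=vision.get_image("scene")
a=cv2.resize(im[170:300,90:200],None,fx=5,fy=4.4,interpolation=cv2.INTER_CUBIC);cv2.imwrite("pics/s15.png",a)
E
```

```text
t: 18.17
ee_pos: [0.5594, -0.3428, 0.0616]
ee_rot: [0.995, 0.096, 0.001, 0.001]
wrist_force: [-1.1, 0.5, 5.4]
grip_width: 0.0309
```

View pics/s15.png

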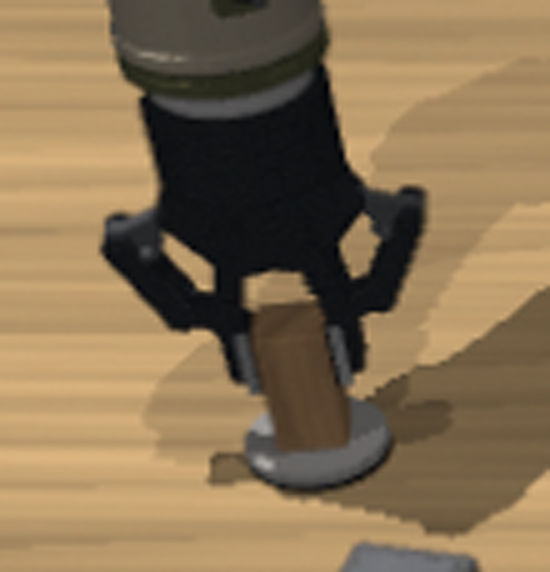

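```bash
python3 -m creep '[[0,0,0,0,1],[0,0,0.01,0,1],[0,0,0.04,0,1],[0,0,0.08,0,1],[0,0,0.12,0,1],[0,0,0.155,0,1],[0,0,0.18,0,1],[0,0.02,0.19,0,1],[0,0.05,0.19,0,1],[0,0.08,0.19,0,1],[0,0.11,0.19,0,1],[0,0.14,0.19,0,1],[0.001,0.17,0.19,0,1],[0.001,0.19,0.188,0,1],[0.001,0.199,0.183,0,1],[0.001,0.199,0.178,0,1],[0.001,0.199,0.178,0,1],[0.001,0.199,0.178,0,1],[0.001,0.199,0.178,0,1]]' 90
python3 - <<'E'
from h import *
im=vision.get_image("scene");cv2.imwrite("pics/s16f.png",im)
a=cv2.resize(im[130:260,190:290],None,fx=5,fy=4.4,interpolation=cv2.INTER_CUBIC);cv2.imwrite("pics/s16.png",a)
E
```

```text
t: 19.8
ee_pos: [0.5596, -0.1452, 0.2381]
ee_rot: [0.996, 0.095, -0.0, 0.0]
wrist_force: [-0.8, 0.5, -2.9]
grip_width: 0.0309
```

View pics/s16.png

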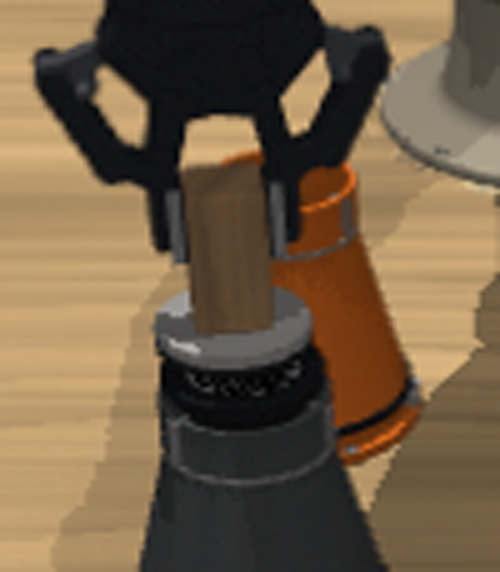

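```bash
python3 -m creep '[[0,0.001,-0.003,0,1],[0,0.001,-0.006,0,1],[0,0.001,-0.009,0,1],[0,0.001,-0.012,0,1],[0,0.001,-0.012,0,1],[0,0.001,-0.012,0,1]]' 100
python3 -m creep '[[0,0,-0.001,0,1],[0,0,-0.002,0,1],[0,0,-0.003,0,1],[0,0,-0.003,0,1]]'
```

```text
t: 20.35
ee_pos: [0.5597, -0.1424, 0.2259]
ee_rot: [0.995, 0.096, -0.0, -0.0]
wrist_force: [0.5, -0.6, -2.2]
grip_width: 0.0308
t: 20.68
ee_pos: [0.5599, -0.1424, 0.2232]
ee_rot: [0.995, 0.096, 0.0, 0.0]
wrist_force: [-0.0, -0.2, -3.1]
grip_width: 0.031
```

```bash
python3 -m creep '[[0,-0.001,-0.001,0,1],[0,-0.001,-0.0015,0,1],[0,-0.001,-0.002,0,1],[0,-0.001,-0.002,0,1]]'
python3 -m creep '[[0,0,-0.0005,0,1],[0,0,-0.001,0,1],[0,0,-0.001,0,1],[0,0,-0.001,0,1]]'
```

```text
t: 21.02
ee_pos: [0.5602, -0.1431, 0.2219]
ee_rot: [0.995, 0.096, 0.001, 0.0]
wrist_force: [-0.8, 1.4, 6.4]
grip_width: 0.031
t: 21.35
ee_pos: [0.5603, -0.1433, 0.221]
ee_rot: [0.995, 0.096, 0.001, 0.0]
wrist_force: [-1.1, 0.7, 4.5]
grip_width: 0.0311
```

```bash
python3 -m creep '[[0,0,-0.0005,0,1],[0,0,-0.001,0,1],[0,0,-0.001,0,1],[0,0,-0.001,0,1]]'
```

```text
t: 21.68
ee_pos: [0.5599, -0.1435, 0.2191]
ee_rot: [0.995, 0.096, 0.0, 0.0]
wrist_force: [0.8, -0.2, -1.0]
grip_width: 0.0309
```

```bash
python3 -m creep '[[0,0,-0.0005,0,1],[0,0,-0.001,0,1],[0,0,-0.0015,0,1],[0,0,-0.002,0,1],[0,0,-0.002,0,1]]'
python3 -m creep '[[0,0,-0.0005,0,1],[0,0,-0.001,0,1],[0,0,-0.0015,0,1],[0,0,-0.0015,0,1]]'
```

```text
t: 22.1
ee_pos: [0.5594, -0.1434, 0.2167]
ee_rot: [0.995, 0.096, -0.001, -0.0]
wrist_force: [-0.6, 0.1, -3.5]
grip_width: 0.0308
t: 22.43
ee_pos: [0.5597, -0.1434, 0.2157]
ee_rot: [0.995, 0.096, -0.0, -0.0]
wrist_force: [-0.7, 0.5, -3.3]
grip_width: 0.0313
```

```bash
python3 -m creep '[[0,0,-0.0005,0,1],[0,0,-0.001,0,1],[0,0,-0.001,0,1],[0,0,-0.001,0,1]]'
python3 -m creep '[[0,0,-0.0005,0,1],[0,0,-0.001,0,1],[0,0,-0.001,0,1],[0,0,-0.001,0,1]]'
python3 - <<'E'
from h import *
im=vision.get_image("scene");cv2.imwrite("pics/s17f.png",im)
a=cv2.resize(im[130:260,190:290],None,fx=5,fy=4.4,interpolation=cv2.INTER_CUBIC);cv2.imwrite("pics/s17.png",a)
E
```

```text
t: 22.77
ee_pos: [0.5598, -0.1434, 0.2155]
ee_rot: [0.995, 0.096, 0.0, 0.0]
wrist_force: [-3.1, 0.4, 6.1]
grip_width: 0.0311
t: 23.1
ee_pos: [0.5599, -0.1435, 0.2154]
ee_rot: [0.995, 0.096, 0.001, 0.0]
wrist_force: [-4.9, -0.2, 15.7]
grip_width: 0.0308
```

View pics/s17.png

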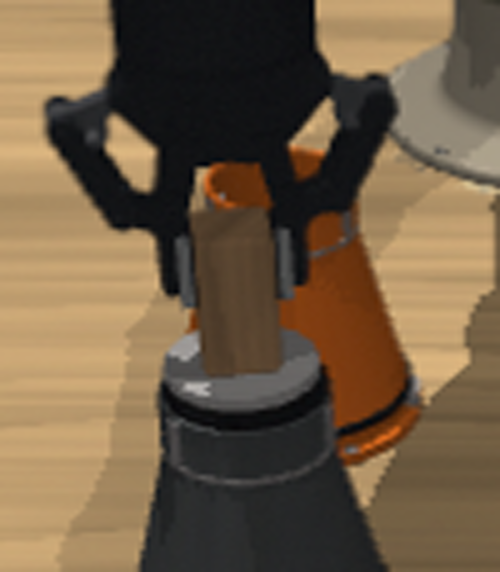

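```bash
python3 -m creep '[[0,0,0,0,1],[0,0,0.005,0,1],[0,0,0.02,0,1],[0,0,0.04,0,1],[0,-0.02,0.045,0,1],[0,-0.05,0.045,0,1],[0,-0.08,0.045,0,1],[0,-0.11,0.045,0,1],[0,-0.14,0.045,0,1],[0,-0.17,0.04,0,1],[0,-0.19,0.01,0,1],[0,-0.199,-0.025,0,1],[0,-0.199,-0.06,0,1],[0,-0.199,-0.09,0,1],[0,-0.199,-0.12,0,1],[0,-0.199,-0.135,0,1],[0,-0.199,-0.142,0,1],[0,-0.199,-0.142,0,1],[0,-0.199,-0.142,0,1]]'
python3 - <<'E'
from h import *
im=vision.get_image("scene");cv2.imwrite("pics/s18f.png",im)
a=cv2.resize(im[180:290,110:290],None,fx=4.4,fy=4.4,interpolation=cv2.INTER_CUBIC);cv2.imwrite("pics/s18.png",a)
E
```

```text
t: 24.73
ee_pos: [0.5602, -0.3425, 0.0721]
ee_rot: [0.995, 0.096, 0.0, 0.0]
wrist_force: [-0.6, -0.3, -1.6]
grip_width: 0.0311
```

View pics/s18.png

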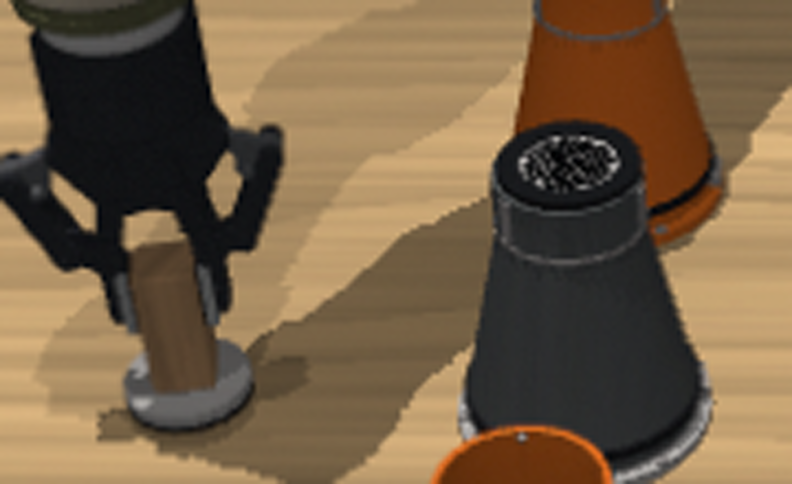

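```bash
python3 -m creep '[[0,0,-0.003,0,1],[0,0,-0.006,0,1],[0,0,-0.008,0,1],[0,0,-0.0095,0,1],[0,0,-0.0095,0,1],[0,0,-0.0095,0,1]]'
python3 -m creep '[[0,0,-0.0005,0,1],[0,0,-0.001,0,1],[0,0,-0.001,0,1]]'
```

```text
t: 25.28
ee_pos: [0.5598, -0.3424, 0.0622]
ee_rot: [0.995, 0.096, -0.0, -0.0]
wrist_force: [-0.4, 0.3, -3.2]
grip_width: 0.0311
t: 25.53
ee_pos: [0.5599, -0.3424, 0.0616]
ee_rot: [0.995, 0.096, 0.0, 0.0]
wrist_force: [-1.5, 0.5, 2.7]
grip_width: 0.0311
```

Standing on the counter. Release and lift off.

```bash
python3 -m creep '[[0,0,0,0,1],[0,0,0,0,0.5],[0,0,0,0,0.3],[0,0,0,0,0],[0,0,0,0,0],[0,0,0,0,0],[0,0,0,0,0],[0,0,0.02,0,0],[0,0,0.05,0,0],[0,0,0.09,0,0],[0,0,0.13,0,0],[0,-0.04,0.16,0,0],[0,-0.08,0.16,0,0],[0,-0.12,0.16,0,0],[0,-0.16,0.16,0,0],[-0.02,-0.18,0.16,0,0],[-0.02,-0.18,0.16,0,0],[-0.02,-0.18,0.16,0,0]]'
python3 - <<'E'
from h import *
np.set_printoptions(precision=4,suppress=True)
im=vision.get_image("scene");cv2.imwrite("pics/s19.png",im);t=vision.get_image("top")
a=cv2.resize(im[190:300,110:280],None,fx=4.4,fy=4.4,interpolation=cv2.INTER_CUBIC)
def dr(P,col):
  for u in (proj("scene",P)-[110,190]+.5)*4.4-.5: cv2.circle(a,tuple(int(v) for v in u),1,col,-1)
dr(circ(.5628,-.1423,.154,.034,50),(0,255,0))
cv2.imwrite("pics/s19z.png",a);cv2.imwrite("pics/t19z.png",cv2.resize(t[130:280,140:460],None,fx=2.4,fy=2.4,interpolation=cv2.INTER_CUBIC))
E
```

```text
t: 27.03
ee_pos: [0.5374, -0.5247, 0.2206]
ee_rot: [0.996, 0.094, -0.001, 0.0]
wrist_force: [0.6, 1.0, 0.1]
grip_width: 0.0855
```

View pics/s19z.png

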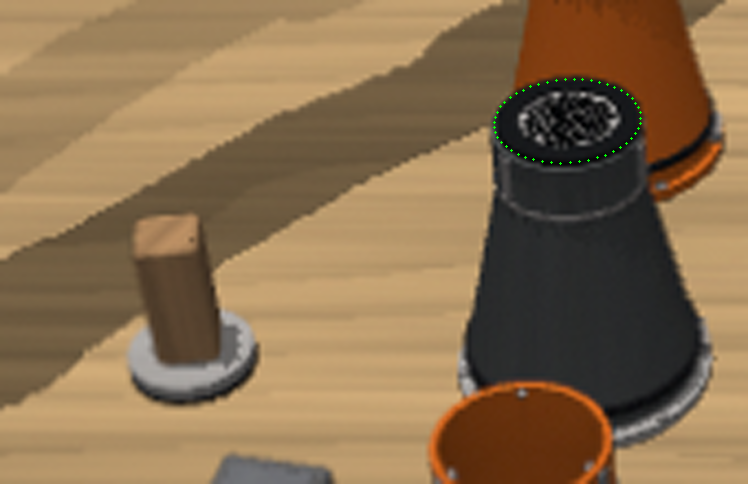

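View pics/t19z.png

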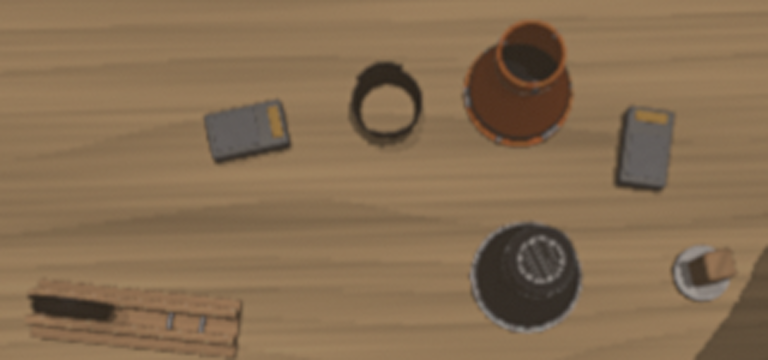

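The pictures show the flange exactly at the expected seated circle (z = 0.154), the press upright, the big grid in the rack and the bystanders where they were.

```bash
python3 -m creep '[[0,0,0,0,0],[0,0,0,0,0],[0,0,0,0,0],[0,0,0,0,0]]'; python3 -c "
from plant import arm
print(arm.close_job())"
```

```text
t: 27.47
ee_pos: [0.5404, -0.5216, 0.2214]
ee_rot: [0.995, 0.096, 0.0, 0.0]
wrist_force: [0.1, -0.2, 0.3]
grip_width: 0.0853
the job is handed in; nothing more can be done
None
```

The smaller grid is snapped into the black snoot and the press stands upright on the counter again. I handed the job in at 27.5 s; no verdict came back.

- **Grid:** I lifted it from the rack, tipped it flat with the flange up and let go. I then took it again across the flange and set it on the clips, where it stood proud.
- **Pressing:** It gave somewhere near 9 N, judged from wrist-force readings taken between steps. I then pushed it onto the rim with about 18 N by the wrist sensor, which is an estimate of the press-on-grid force, not a direct reading of it.
- **Last checks:** While pressing, the underside of the foot stood at about 153.8 mm, against an expected 154 mm. The final scene picture shows the flange on the circle predicted for the seated position and level. By eye in the final pictures, the larger grid, battery packs and lens hood have not moved.
- **Disagreement:** The two cameras differed by about 2–5 mm. When I set the grid in the mouth I went by the scene camera, felt a side force of about 2.5 N at first contact, and moved 1 mm back towards the top camera's value before letting go.

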